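# Find the full sweet tin and put it on display

### The job

Two closed tins of the same size stand on the sweet-shop counter, one full of chocolate and one nearly empty. Lift the tin with the knob clear of the counter to feel its weight and set it back, then lift the flat-lidded tin likewise, keeping both upright. Set the heavier of the two gently down on the low round white stand, standing wholly on it, and leave the lighter one standing on the counter.

Things in the scene. Friction and masses are not known exactly. Their poses are not given: they have to be found in the camera images.
- knob_tin: Closed round tin of bare metal, 60 mm diameter, 85 mm tall to the lid, with a wooden ball knob on the fixed lid (knob top 103 mm above the base). Grip it round the side, 60 mm above the base, from above. Origin: centre of the underside; z along its axis. Weighs 0.1 to 0.2 kg if nearly empty, 0.35 to 0.5 kg if full; either tin may be the full one.
- flat_tin: Closed round tin of the same metal, 60 mm diameter, 85 mm tall, with a fixed flat lid and no knob. Grip it round the side, 60 mm above the base, from above. Origin: centre of the underside; z along its axis. The same two possible weights; exactly one of the two tins is full. (The low, wide tin, 90 mm across and 34 mm tall, is not part of the job.)
- stand: Low round white marble display stand, fixed to the counter, 160 mm diameter, flat top 30 mm above the counter. Origin: centre of its underside, on the counter; z up. A tin stands wholly on it when its axis is within 50 mm of the stand's centre.
Things that resemble listed ones, but are neither listed nor needed, are in the scene too. What is shaped like the stand but red is not meant. Leave any green look-alike of the flat_tin alone.

How it is judged (in metres and radians):
On the way, in this order (a step that is already met when the one before it is completed fails the run):
1. the knobbed tin is lifted at least 30 mm clear of the counter, upright (height (world z) of knob_tin above 0.03 m and angle between knob_tin's own z axis and vertical below 0.35 rad), for 0.2 s.
2. then, with the knobbed tin standing on the counter again, the flat-lidded tin is lifted at least 30 mm clear, upright (height (world z) of flat_tin above 0.03 m and angle between flat_tin's own z axis and vertical below 0.35 rad and height (world z) of knob_tin below 0.012 m and angle between knob_tin's own z axis and vertical below 0.17 rad), for 0.2 s.
At the end, for the whole second after the job is handed in: The full tin stands upright (within 10 degrees), at rest and released on the stand, its axis within 55 mm of the stand's centre and its weight (over 2.5 N) borne by the stand; the light tin stands upright (within 10 degrees) at rest on the counter (((contact force between knob_tin and stand above 2.5 N and horizontal distance between knob_tin and stand below 0.055 m and angle between each of knob_tin, flat_tin's own z axis and vertical below 0.17 rad and linear speed of each of knob_tin, flat_tin below 0.03 m/s and height (world z) of flat_tin below 0.012 m) or (contact force between flat_tin and stand above 2.5 N and horizontal distance between flat_tin and stand below 0.055 m and angle between each of flat_tin, knob_tin's own z axis and vertical below 0.17 rad and linear speed of each of flat_tin, knob_tin below 0.03 m/s and height (world z) of knob_tin below 0.012 m))); the robot touches nothing.
It fails at once if a tin is tipped by more than 45 degrees (angle between any of knob_tin, flat_tin's own z axis and vertical above 0.785 rad).
It fails at once if a tin is dropped or slammed on the stand (over 60 N) (contact force between any of knob_tin, flat_tin and stand above 60 N).
It also fails if it takes over 64 s, if anything falls off the work surface, if the arm or the gripper's body presses on something with over 40 N, if the wrist force passes 120 N, or if a joint passes its speed limit or range.

### The arm

A 6-joint arm with a two-finger parallel gripper is mounted at the origin on the work surface. World frame = base frame: x ahead of the robot, y to its left, z up, the work surface at z = 0. Lengths are in mm, angles in degrees, forces in N, time in s.
With the tool pointing down it reaches from about 300 to 750 mm from the base axis. Payload 8.5 kg.
Tool frame: the origin (TCP) lies between the finger pads; the fingertips stand 22 mm ahead of it and the grasp point (between the pads) lies 3 mm ahead of it; z points along the fingers, y is the line along which they close (so a half turn about z gives the same grasp; the last joint's range is limited). The gripper opens to 85 mm and grips with 20 to 120 N. Pads are 22 mm wide; open, the fingers measure 114 mm over their backs; the gripper's body (76 mm by 85 mm) begins 54 mm behind the grasp point. The pads swing forward as they close: fully open they stand 13 mm farther back than shut.
Start: joints at [58.138, 21.807, 74.336, -0, 83.858, -12.336], TCP at [183.823, 518.353, 253.322] pointing down, gripper open.
Joint ranges: [-178.18, 178.18], [-50.72, 133.34], [12.68, 142.11], [-81.47, 261.47], [9.98, 163.14], [-165.26, 165.26]. Speed limits (degrees/s): [136.94, 136.94, 180, 180, 180, 180].

### API

Orientations are given as a 3x3 rotation matrix whose columns are the frame's x, y, z axes.
In Python, from cell import manip, optics gives the robot as it stands.
- The arm moves only by the tool move_arm, never from a script. Its argument "increments" is a list of rows, each a list of 4 numbers: the shift along the tool's x, y, z in cm, then the turn about the tool's z in rad. A call has exactly 10 rows; each row is the pose to reach, as a shift and turn from the pose commanded when the call began, along the tool's axes at that moment; what a row does not reach only later rows make up. A row lasts 1/12 s, in which the tool goes at most 41.7 mm and 7.16 degrees, less where a joint would pass 70% of its speed; a pose out of reach is approached as far as the arm can. A call with a gripper value outside its range is refused whole. "fingers" is the closure, from -1 (fully open) to 1 (shut), so that 0 is half open, set as the call begins (left out, the last holds). The fingers move at their own pace and stop on an object; "newtons" is the grip in N (left out, the last holds). Time passes only in rows, so rows that repeat a pose let the fingers close, or fill a call up. It gives the time, the measured TCP pose, the force, the opening and the grip force at its end, in the units of the state.
- manip.read_state(): the state, without advancing time (a new reading comes with each control period).
- optics.camera(name): name is "side" or "top"; returns a dict with "color" (384x512x3 uint8, blue, green, red), "camera_matrix" (3x3 intrinsics, pixels), "k1" (the pictures are not rectified: a ray, as slopes to the right and down, at radius r is drawn at 1 + k1 r^2 times it, then the intrinsics apply), "R" (3x3) and "t" (3): a world point X has camera coordinates R X + t. Camera axes: x right, y down, z forward; pixel columns grow to the right and rows downward; lengths in mm; the calibration is good to about 2 mm. A picture is of the moment at which its call begins. There is no depth.
- manip.sign_off(): hands the job in; it is judged then, once.
The state is a dict: "clock": time; "joint_positions": joint angles; "qvel": joint speeds; "joint_torque": joint torques, N m; "tool_pos": TCP position; "eef_rot": TCP orientation; "wrist_force": force on the tool from outside, world axes, zero at the start; "moment": the same for the moment, N m; "finger_gap": finger opening in mm; "gripper_force": force on a finger pad.
Only numpy, scipy, OpenCV 4.12 (cv2) and the standard library are available. Lean on these libraries where they do the work, as an engineer would, in place of code of your own. Each camera call takes 0.05 s, during which the arm holds its last target. There are 200 camera calls.

## Working session

There is one attempt and no reset: what is moved stays moved. The work goes in short steps, Python scripts to look and compute and a tool call to move; the robot and the scene stay as the last step left them, time stands still between calls to the robot, and variables do not carry over. Pictures are saved under pics/ and viewed, at most 10 in all, crops included, and the job is handed in when it is done.

Besides the shell and the picture viewer there is one more tool, called as a command line: name --pt "numbers of a row" for each row, then --argument value for the rest. move_arm: Moves the arm, as the interface text tells. Its arguments: {"type":"object","properties":{"increments":{"type":"array"},"fingers":{"type":"number"},"newtons":{"type":"number"}},"required":["increments"]}

```bash
mkdir -p pics
python3 - <<'E'
from cell import manip, optics
import cv2,pickle
d={}
for n in("top","side"):
    c=optics.camera(n);d[n]=c;cv2.imwrite(f"pics/{n}0.png",c["color"])
    print(n,c["camera_matrix"],c["k1"],c["R"],c["t"])
pickle.dump(d,open("cam.pkl","wb"))
s=manip.read_state();print(s["clock"],s["tool_pos"],s["eef_rot"],s["wrist_force"])
E
```

```text
top [[388.81050457   0.         259.66093934]
 [  0.         388.81050457 188.25276894]
 [  0.           0.           1.        ]] -0.10024939409822899 [[ 7.02416584e-02 -9.97529996e-01 -1.29492386e-04]
 [-9.77259717e-01 -6.87882772e-02 -2.00578209e-01]
 [ 2.00073872e-01  1.42154937e-02 -9.79677684e-01]] [-41.96678397 479.59568535 757.45709889]
side [[368.00840356   0.         255.30410093]
 [  0.         368.00840356 185.07105179]
 [  0.           0.           1.        ]] -0.04468910821609822 [[ 0.95832441 -0.28509915  0.01824293]
 [-0.20026113 -0.71594838 -0.66881492]
 [ 0.20373957  0.63728831 -0.74320508]] [-427.68215185  116.47594512  608.85960049]
0.1 [183.71412211 518.1579158  252.78380955] [[-9.42483893e-01  3.34250899e-01 -6.69643670e-04]
 [ 3.34251469e-01  9.42483271e-01 -1.11311542e-03]
 [ 2.59068127e-04 -1.27292273e-03 -9.99999156e-01]] [ 0.39187676 -0.6956228   0.53876806]
```

View pics/top0.png

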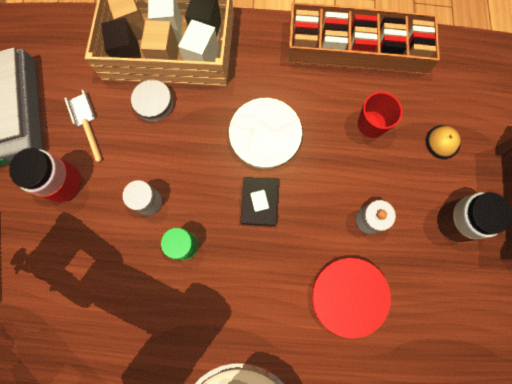

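View pics/side0.png

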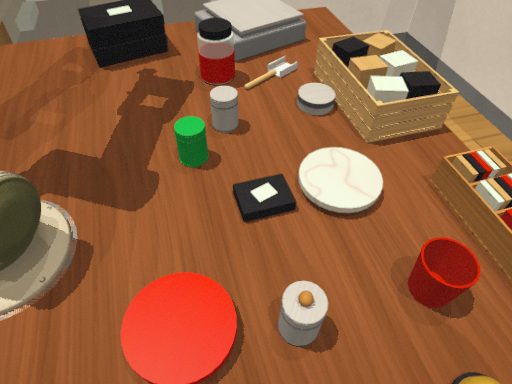

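Top view candidates:
- **Flat tin:** grey (142,197). Rejected: green look-alike (179,243), low wide tin (152,100) and the jar (40,170).
- **Knob tin:** (377,216), with a wooden knob. Rejected: jar (480,215).
- **Stand:** white marble (265,132). Rejected: red disc (352,297) and the plate at the bottom edge (240,375).

In the side view the same items are the flat tin (224,108), knob tin (303,312) and stand (340,180).

```bash
cat > h.py <<'E'
import numpy as np,cv2
from scipy.optimize import least_squares
def proj(c,P):
    X=np.asarray(P,float)@np.array(c["R"]).T+c["t"]
    return cv2.projectPoints(X,np.zeros(3),np.zeros(3),np.array(c["camera_matrix"]),np.array([c["k1"],0,0,0.]))[0][:,0]
def cyl(x,y,r,h,z0=0):
    a=np.linspace(0,2*np.pi,72)
    return np.vstack([np.c_[x+r*np.cos(a),y+r*np.sin(a),0*a+z] for z in(z0,z0+h)])
def hullstat(pts):
    h=cv2.convexHull(np.float32(pts));m=cv2.moments(h);return np.array([m["m10"]/m["m00"],m["m01"]/m["m00"]]),m["m00"]
def mask(img,seed,smax=75,vmin=70):
    hsv=cv2.cvtColor(img,cv2.COLOR_BGR2HSV)
    m=((hsv[...,1]<smax)&(hsv[...,2]>vmin)).astype(np.uint8)
    m=cv2.morphologyEx(m,cv2.MORPH_OPEN,np.ones((3,3)))
    n,l=cv2.connectedComponents(m);return (l==l[seed[1],seed[0]]).astype(np.uint8)
def locate(c,seed,r,h,g,z0=0):
    m=mask(c["color"],seed);ct=max(cv2.findContours(m,0,2)[0],key=cv2.contourArea)
    cen,A=hullstat(ct[:,0])
    s=least_squares(lambda p:hullstat(proj(c,cyl(*p,r,h,z0)))[0]-cen,g,diff_step=1e-3).x
    return s,A,hullstat(proj(c,cyl(*s,r,h,z0)))[1],ct
E
python3 - <<'E'
import pickle
from h import *
d=pickle.load(open("cam.pkl","rb"));v=[]
for nm,r,h,st,ss in(("knob",30,85,(366,222),(300,325)),("flat",30,85,(138,195),(224,115)),("stand",80,30,(265,140),(340,180)),("green",30,85,None,None)):
  for n,s in(("top",st),("side",ss)):
    if s is None: continue
    c=d[n];p,A,B,ct=locate(c,s,r,h,[500,0.1]);print(nm,n,p.round(1),A,B.round())
    cv2.drawContours(c["color"],[ct],-1,(0,255,255),1)
    cv2.polylines(c["color"],[cv2.convexHull(np.int32(proj(c,cyl(*p,r,h)).round()))],True,(255,0,255),1)
t=d["top"]["color"];s=d["side"]["color"]
z=lambda i,x,y:cv2.resize(i[y:y+100,x:x+130],(390,300))
cv2.imwrite("pics/crop1.png",np.vstack([np.hstack([z(t,100,150),z(t,320,165)]),np.hstack([z(s,165,70),z(s,240,265)])]))
E
```

```text
Traceback (most recent call last):
AttributeError: 'float' object has no attribute 'round'
```

Run:
```python
import pickle
from h import *
d=pickle.load(open("cam.pkl","rb"));v=[]
for nm,r,h,st,ss in(("knob",30,85,(366,222),(300,325)),("flat",30,85,(138,195),(224,115)),("stand",80,30,(265,140),(340,180))):
  for n,s in(("top",st),("side",ss)):
    c=d[n];p,A,B,ct=locate(c,s,r,h,[500,0.1]);print(nm,n,p.round(1),A,round(B))
    cv2.drawContours(c["color"],[ct],-1,(0,255,255),1)
    cv2.polylines(c["color"],[cv2.convexHull(np.int32(proj(c,cyl(*p,r,h)).round()))],True,(255,0,255),1)
t=d["top"]["color"];s=d["side"]["color"]
z=lambda i,x,y:cv2.resize(i[y:y+100,x:x+130],(390,300))
cv2.imwrite("pics/crop1.png",np.vstack([np.hstack([z(t,100,150),z(t,320,165)]),np.hstack([z(s,165,70),z(s,240,265)])]))
```

```text
knob top [ 438.1 -250.2] 929.5 1022
knob side [ 437.4 -249.3] 2484.0 2563
flat top [446.  238.7] 836.5 1029
flat side [443.  236.5] 1117.5 1190
stand top [616.2 -10.8] 3955.5 4150
stand side [617.7  -3.6] 4297.0 4681
```

View pics/crop1.png

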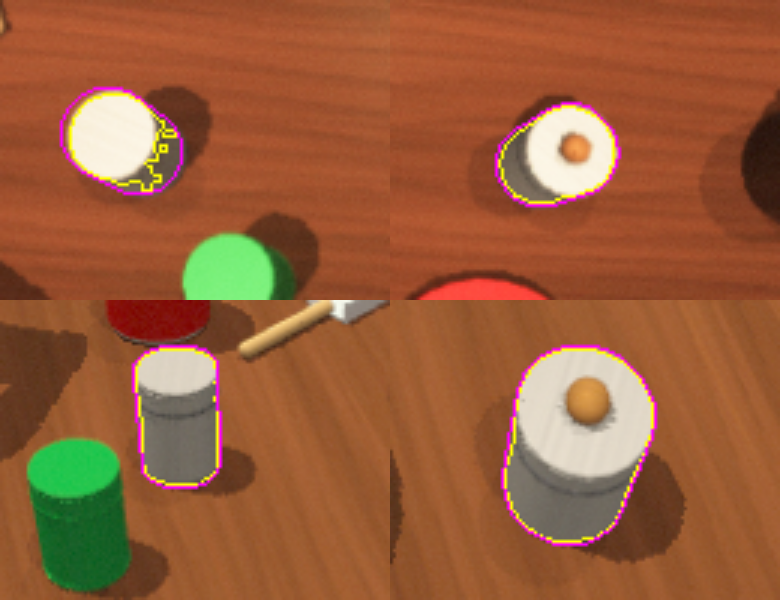

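The crop confirms the grey flat tin (left) and the knobbed tin (right). Positions: knob tin about (438,-250), flat tin about (443,236), stand about (617,-8). I'll go to the knob tin first, turning the tool so that x = +Y and y = +X.

move_arm --pt "-35.7 -21.1 0 1.23" --pt "-35.7 -21.1 0 1.23" --pt "-35.7 -21.1 0 1.23" --pt "-35.7 -21.1 0 1.23" --pt "-35.7 -21.1 0 1.23" --pt "-35.7 -21.1 0 1.23" --pt "-35.7 -21.1 0 1.23" --pt "-35.7 -21.1 0 1.23" --pt "-35.7 -21.1 0 1.23" --pt "-35.7 -21.1 0 1.23" --fingers -1 --newtons 40

```text
clock: 0.93
tool_pos: [450.7, 198.1, 253.2]
eef_rot: [[0.007, 1.0, -0.0], [1.0, -0.007, -0.0], [-0.0, -0.0, -1.0]]
wrist_force: [-0.2, 0.7, 0.3]
finger_gap: 85.5
gripper_force: 0.0
```

move_arm --pt "-44.8 -0.9 0 0" --pt "-44.8 -0.9 0 0" --pt "-44.8 -0.9 0 0" --pt "-44.8 -0.9 0 0" --pt "-44.8 -0.9 0 0" --pt "-44.8 -0.9 0 0" --pt "-44.8 -0.9 0 0" --pt "-44.8 -0.9 0 0" --pt "-44.8 -0.9 0 0" --pt "-44.8 -0.9 0 0"

```text
clock: 1.77
tool_pos: [440.7, -218.5, 253.2]
eef_rot: [[0.0, 1.0, -0.0], [1.0, -0.0, 0.0], [0.0, -0.0, -1.0]]
wrist_force: [0.8, -0.6, -0.2]
finger_gap: 85.6
gripper_force: 0.0
```

move_arm --pt "-3.1 0 0 0" --pt "-3.1 0 0 0" --pt "-3.1 0 0 0" --pt "-3.1 0 2 0" --pt "-3.1 0 4 0" --pt "-3.1 0 6 0" --pt "-3.1 0 8 0" --pt "-3.1 0 10 0" --pt "-3.1 0 11 0" --pt "-3.1 0 11 0"

```text
clock: 2.6
tool_pos: [440.7, -245.3, 141.4]
eef_rot: [[-0.001, 1.0, -0.003], [1.0, 0.001, 0.003], [0.003, -0.003, -1.0]]
wrist_force: [0.3, 0.9, 0.4]
finger_gap: 85.5
gripper_force: 0.0
```

move_arm --pt "-0.4 -0.3 0.5 0" --pt "-0.4 -0.3 1 0" --pt "-0.4 -0.3 1.5 0" --pt "-0.4 -0.3 2 0" --pt "-0.4 -0.3 2 0" --pt "-0.4 -0.3 2 0" --pt "-0.4 -0.3 2 0" --pt "-0.4 -0.3 2 0" --pt "-0.4 -0.3 2 0" --pt "-0.4 -0.3 2 0"

```text
clock: 3.43
tool_pos: [438.4, -251.5, 123.5]
eef_rot: [[0.0, 1.0, 0.0], [1.0, -0.0, -0.0], [-0.0, 0.0, -1.0]]
wrist_force: [0.8, 0.2, 0.5]
finger_gap: 85.4
gripper_force: 0.0
```

move_arm --pt "0.15 0 1 0" --pt "0.15 0 2 0" --pt "0.15 0 3 0" --pt "0.15 0 4 0" --pt "0.15 0 5 0" --pt "0.15 0 5.6 0" --pt "0.15 0 6 0" --pt "0.15 0 6 0" --pt "0.15 0 6 0" --pt "0.15 0 6 0"

```text
clock: 4.27
tool_pos: [438.6, -250.1, 63.8]
eef_rot: [[-0.0, 1.0, 0.001], [1.0, 0.0, -0.001], [-0.001, 0.001, -1.0]]
wrist_force: [0.1, -0.0, 0.6]
finger_gap: 85.5
gripper_force: 0.0
```

move_arm --pt "0 0 0 0" --pt "0 0 0 0" --pt "0 0 0 0" --pt "0 0 0 0" --pt "0 0 0 0" --pt "0 0 0 0" --pt "0 0 0 0" --pt "0 0 0 0" --pt "0 0 0 0" --pt "0 0 0 0" --fingers 1 --newtons 40

```text
clock: 5.1
tool_pos: [438.3, -250.0, 63.8]
eef_rot: [[-0.0, 1.0, 0.0], [1.0, 0.0, -0.001], [-0.001, 0.0, -1.0]]
wrist_force: [-2.7, 0.7, 6.4]
finger_gap: 58.3
gripper_force: 42.4
```

move_arm --pt "0 0 -0.5 0" --pt "0 0 -1.5 0" --pt "0 0 -2.5 0" --pt "0 0 -3.5 0" --pt "0 0 -4.5 0" --pt "0 0 -5.5 0" --pt "0 0 -6 0" --pt "0 0 -6 0" --pt "0 0 -6 0" --pt "0 0 -6 0"

```text
clock: 5.93
tool_pos: [438.2, -249.7, 122.8]
eef_rot: [[-0.0, 1.0, -0.001], [1.0, 0.0, 0.001], [0.001, -0.001, -1.0]]
wrist_force: [-0.0, 0.3, -1.4]
finger_gap: 58.4
gripper_force: 43.2
```

move_arm --pt "0 0 0 0" --pt "0 0 0 0" --pt "0 0 0 0" --pt "0 0 0 0" --pt "0 0 0 0" --pt "0 0 0 0" --pt "0 0 0 0" --pt "0 0 0 0" --pt "0 0 0 0" --pt "0 0 0 0"

```text
clock: 6.77
tool_pos: [438.4, -249.9, 123.3]
eef_rot: [[-0.0, 1.0, 0.0], [1.0, 0.0, -0.0], [-0.0, 0.0, -1.0]]
wrist_force: [-0.2, 0.3, -2.3]
finger_gap: 58.6
gripper_force: 43.2
```

Run:
```python
from cell import manip, optics
import cv2
c=optics.camera("side");cv2.imwrite("pics/lift1.png",c["color"][200:384,180:420])
s=manip.read_state();print(s["clock"],s["tool_pos"],s["wrist_force"],s["moment"],s["joint_torque"])
```

```text
6.8167 [ 438.41022847 -249.92282117  123.34512386] [-0.49973012  0.30736269 -1.4366319 ] [-0.03753038 -0.00569854 -0.01590332] [ 1.00736310e-03 -4.36194098e+01 -1.82474434e+01  2.52024593e-04
  1.33892434e-03  1.85396846e-05]
```

View pics/lift1.png

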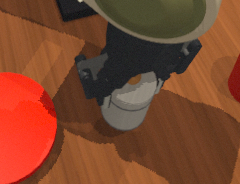

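The tin (crop ~(130,105)) is held upright and clear of the counter. It reads about 1.4–2.3 N, so probably the light one; the flat tin will confirm. Setting it back now.

move_arm --pt "0 0 1 0" --pt "0 0 2 0" --pt "0 0 3 0" --pt "0 0 4 0" --pt "0 0 4.8 0" --pt "0 0 5.3 0" --pt "0 0 5.6 0" --pt "0 0 5.8 0" --pt "0 0 5.9 0" --pt "0 0 5.9 0"

```text
clock: 7.65
tool_pos: [438.5, -250.0, 64.4]
eef_rot: [[-0.0, 1.0, 0.0], [1.0, 0.0, -0.0], [-0.0, 0.0, -1.0]]
wrist_force: [1.0, -0.9, -1.3]
finger_gap: 58.4
gripper_force: 43.2
```

move_arm --pt "0 0 0 0" --pt "0 0 0 0" --pt "0 0 0 0" --pt "0 0 0 0" --pt "0 0 0 0" --pt "0 0 0 0" --pt "0 0 0 0" --pt "0 0 0 0" --pt "0 0 0 0" --pt "0 0 0 0" --fingers -1

```text
clock: 8.48
tool_pos: [438.4, -249.9, 64.3]
eef_rot: [[-0.0, 1.0, -0.0], [1.0, 0.0, 0.0], [0.0, -0.0, -1.0]]
wrist_force: [-0.1, -0.2, -1.0]
finger_gap: 85.6
gripper_force: 0.0
```

move_arm --pt "0 0 -1 0" --pt "0 0 -2.5 0" --pt "0 0 -5 0" --pt "0 0 -8 0" --pt "0 0 -11 0" --pt "0 0 -14 0" --pt "0 0 -17 0" --pt "0 0 -19 0" --pt "0 0 -19 0" --pt "0 0 -19 0"

```text
clock: 9.32
tool_pos: [438.5, -249.9, 254.9]
eef_rot: [[-0.0, 1.0, 0.001], [1.0, 0.0, -0.001], [-0.001, 0.001, -1.0]]
wrist_force: [-0.1, 0.6, -0.8]
finger_gap: 85.0
gripper_force: 0.0
```

Run:
```python
from cell import manip, optics
from h import *
import pickle
d={n:optics.camera(n) for n in("top","side")};pickle.dump(d,open("cam2.pkl","wb"))
for n,c in d.items():cv2.imwrite(f"pics/{n}2.png",c["color"])
c=d["side"]
for nm,s,r,h in(("knob",(300,325),30,85),("flat",(224,115),30,85),("stand",(340,180),80,30)):
    p,A,B,_=locate(c,s,r,h,[500,.1]);print(nm,p.round(1),A,round(B))
```

```text
knob [ 437.5 -249.3] 2486.5 2563
flat [443.2 237.1] 1128.0 1189
stand [415.3 -21. ] 176667.5 5698
```

View pics/side2.png

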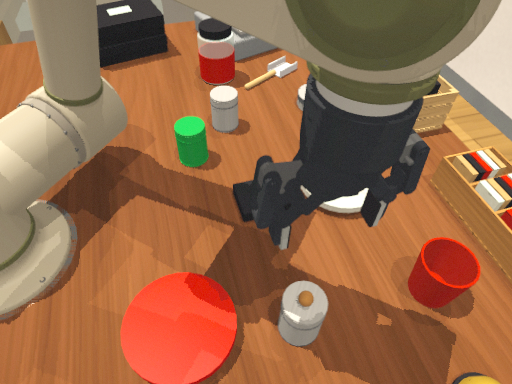

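The knob tin stands upright again at (303,312), and the flat tin is unmoved at (224,108). Going to the flat tin.

move_arm --pt "48.7 0.4 0 0" --pt "48.7 0.4 0 0" --pt "48.7 0.4 0 0" --pt "48.7 0.4 0 0" --pt "48.7 0.4 0 0" --pt "48.7 0.4 0 0" --pt "48.7 0.4 0 0" --pt "48.7 0.4 0 0" --pt "48.7 0.4 0 0" --pt "48.7 0.4 0 0"

```text
clock: 10.25
tool_pos: [440.9, 168.8, 253.1]
eef_rot: [[0.0, 1.0, -0.002], [1.0, -0.0, -0.0], [-0.0, -0.002, -1.0]]
wrist_force: [1.2, 0.1, -0.2]
finger_gap: 85.4
gripper_force: 0.0
```

move_arm --pt "7 0 0 0" --pt "7 0 0 0" --pt "7 0 0 0" --pt "7 0 2 0" --pt "7 0 5 0" --pt "7 0 8 0" --pt "7 0 11 0" --pt "7 0 13 0" --pt "7 0 13 0" --pt "7 0 13 0"

```text
clock: 11.08
tool_pos: [441.4, 236.3, 123.5]
eef_rot: [[0.0, 1.0, -0.003], [1.0, -0.0, -0.001], [-0.001, -0.003, -1.0]]
wrist_force: [-0.5, 0.5, 0.6]
finger_gap: 85.4
gripper_force: 0.0
```

move_arm --pt "0 0.1 1 0" --pt "0 0.1 2 0" --pt "0 0.1 3 0" --pt "0 0.1 4 0" --pt "0 0.1 5 0" --pt "0 0.1 5.6 0" --pt "0 0.1 6 0" --pt "0 0.1 6 0" --pt "0 0.1 6 0" --pt "0 0.1 6 0"

```text
clock: 11.92
tool_pos: [443.2, 236.8, 65.0]
eef_rot: [[-0.0, 1.0, 0.001], [1.0, 0.0, 0.0], [0.0, 0.001, -1.0]]
wrist_force: [-0.2, -0.4, 1.1]
finger_gap: 85.6
gripper_force: 0.0
```

move_arm --pt "0 0 0 0" --pt "0 0 0 0" --pt "0 0 0 0" --pt "0 0 0 0" --pt "0 0 0 0" --pt "0 0 0 0" --pt "0 0 0 0" --pt "0 0 0 0" --pt "0 0 0 0" --pt "0 0 0 0" --fingers 1 --newtons 40

```text
clock: 12.75
tool_pos: [443.2, 236.8, 65.1]
eef_rot: [[-0.0, 1.0, 0.001], [1.0, 0.0, 0.0], [0.0, 0.001, -1.0]]
wrist_force: [-0.5, -0.4, 5.9]
finger_gap: 59.8
gripper_force: 41.9
```

move_arm --pt "0 0 -0.5 0" --pt "0 0 -1.5 0" --pt "0 0 -2.5 0" --pt "0 0 -3.5 0" --pt "0 0 -4.5 0" --pt "0 0 -5.5 0" --pt "0 0 -6 0" --pt "0 0 -6 0" --pt "0 0 -6 0" --pt "0 0 -6 0"

```text
clock: 13.58
tool_pos: [442.4, 236.6, 123.7]
eef_rot: [[-0.0, 1.0, -0.001], [1.0, 0.0, -0.0], [-0.0, -0.001, -1.0]]
wrist_force: [0.1, -0.4, -4.3]
finger_gap: 60.0
gripper_force: 44.4
```

move_arm --pt "0 0 0 0" --pt "0 0 0 0" --pt "0 0 0 0" --pt "0 0 0 0" --pt "0 0 0 0" --pt "0 0 0 0" --pt "0 0 0 0" --pt "0 0 0 0" --pt "0 0 0 0" --pt "0 0 0 0"

```text
clock: 14.42
tool_pos: [442.8, 236.7, 124.3]
eef_rot: [[0.0, 1.0, -0.0], [1.0, -0.0, 0.0], [0.0, -0.0, -1.0]]
wrist_force: [-0.3, 1.1, -3.5]
finger_gap: 60.1
gripper_force: 44.4
```

Run:
```python
from cell import manip, optics
for i in range(4):
    optics.camera("top");s=manip.read_state();print(s["clock"],s["tool_pos"],s["wrist_force"],s["joint_torque"][1:3])
```

```text
14.4667 [442.80373238 236.73754003 124.3483643 ] [ 0.02541517 -0.41318741 -4.16430574] [-44.56856132 -18.89036357]
14.5167 [442.80436077 236.73418989 124.31747615] [ 0.70542224 -0.36524977 -4.20207289] [-44.5699811  -18.89054775]
14.5667 [442.84080842 236.73932363 124.33870304] [ 0.17624725 -0.8774469  -3.18779382] [-44.57134724 -18.89083743]
14.6167 [442.82816677 236.72576693 124.32820865] [ 0.43988941  0.48471284 -3.45581914] [-44.57147956 -18.89079094]
```

Flat tin reads about 3.8 N against about 1.8 N for the knob tin, and the joint 2 torque difference of about 0.95 N·m at 0.5 m agrees. The flat tin is the full one. Carrying it to the stand.

move_arm --pt "0 0 -0.5 0" --pt "-0.3 0.2 -1.5 0" --pt "-1 0.7 -2.5 0" --pt "-2.2 1.6 -3 0" --pt "-3.8 2.7 -3 0" --pt "-5.7 4.1 -3 0" --pt "-7.7 5.5 -3 0" --pt "-9.7 6.9 -3 0" --pt "-11.5 8.2 -3 0" --pt "-13 9.3 -3 0"

```text
clock: 15.45
tool_pos: [536.7, 105.3, 154.7]
eef_rot: [[0.001, 1.0, 0.0], [1.0, -0.001, -0.0], [-0.0, 0.0, -1.0]]
wrist_force: [0.4, 0.1, -4.5]
finger_gap: 60.2
gripper_force: 44.4
```

move_arm --pt "-1.2 0.8 0 0" --pt "-2.6 1.8 0 0" --pt "-4.2 3 0 0" --pt "-6 4.3 0 0" --pt "-7.6 5.4 0 0" --pt "-9 6.4 0 0" --pt "-10 7.2 0 0" --pt "-10.8 7.7 0 0" --pt "-11.2 8 0 0" --pt "-11.4 8.1 0 0"

```text
clock: 16.28
tool_pos: [617.0, -7.5, 154.2]
eef_rot: [[0.0, 1.0, -0.0], [1.0, -0.0, 0.0], [0.0, -0.0, -1.0]]
wrist_force: [-0.0, 0.3, -4.9]
finger_gap: 60.0
gripper_force: 44.4
```

move_arm --pt "0 0 0.4 0" --pt "0 0 1 0" --pt "0 0 1.6 0" --pt "0 0 2.2 0" --pt "0 0 2.8 0" --pt "0 0 3.4 0" --pt "0 0 4 0" --pt "0 0 4.4 0" --pt "0 0 4.6 0" --pt "0 0 4.6 0"

```text
clock: 17.12
tool_pos: [616.7, -7.2, 107.8]
eef_rot: [[0.0, 1.0, -0.001], [1.0, -0.0, 0.0], [0.0, -0.001, -1.0]]
wrist_force: [0.4, 0.1, -4.7]
finger_gap: 60.1
gripper_force: 44.5
```

Run:
```python
from cell import manip, optics
import cv2
c=optics.camera("side");cv2.imwrite("pics/place.png",cv2.resize(c["color"][80:280,220:460],(720,600)))
s=manip.read_state();print(s["clock"],s["tool_pos"],s["wrist_force"])
```

```text
17.1667 [616.8476365   -7.28903888 108.26064542] [ 0.45851405 -0.52741454 -4.12693767]
```

View pics/place.png

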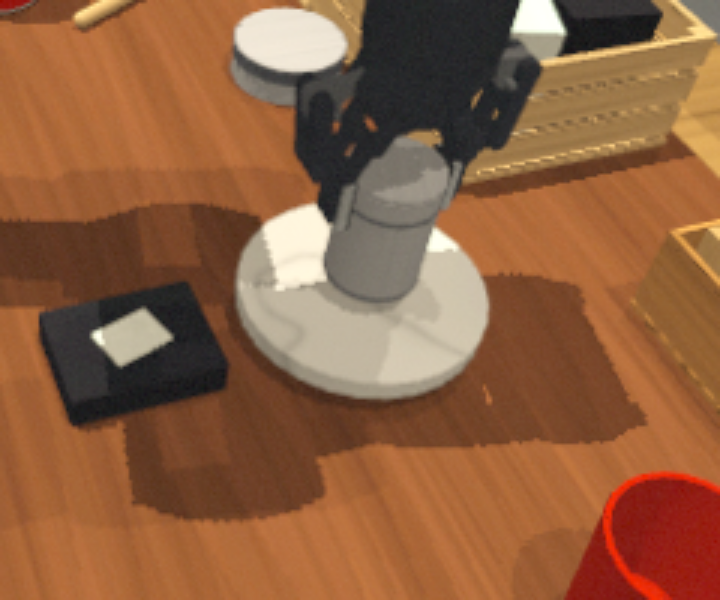

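The tin (crop (375,270)) hangs upright over the middle of the stand ((362,295)), about 13 mm above it. Lowering gently.

move_arm --pt "0 0 0.2 0" --pt "0 0 0.4 0" --pt "0 0 0.6 0" --pt "0 0 0.75 0" --pt "0 0 0.9 0" --pt "0 0 1.0 0" --pt "0 0 1.1 0" --pt "0 0 1.15 0" --pt "0 0 1.2 0" --pt "0 0 1.2 0"

```text
clock: 18.0
tool_pos: [616.8, -7.3, 96.3]
eef_rot: [[-0.0, 1.0, -0.0], [1.0, 0.0, -0.0], [-0.0, -0.0, -1.0]]
wrist_force: [0.5, -0.1, -4.6]
finger_gap: 59.8
gripper_force: 44.5
```

move_arm --pt "0 0 0.02 0" --pt "0 0 0.04 0" --pt "0 0 0.06 0" --pt "0 0 0.08 0" --pt "0 0 0.1 0" --pt "0 0 0.1 0" --pt "0 0 0.1 0" --pt "0 0 0.1 0" --pt "0 0 0.1 0" --pt "0 0 0.1 0"

```text
clock: 18.83
tool_pos: [616.8, -7.3, 95.4]
eef_rot: [[-0.0, 1.0, 0.0], [1.0, 0.0, -0.0], [-0.0, 0.0, -1.0]]
wrist_force: [0.2, -0.0, -3.8]
finger_gap: 59.9
gripper_force: 44.5
```

move_arm --pt "0 0 0.02 0" --pt "0 0 0.04 0" --pt "0 0 0.06 0" --pt "0 0 0.08 0" --pt "0 0 0.1 0" --pt "0 0 0.1 0" --pt "0 0 0.1 0" --pt "0 0 0.1 0" --pt "0 0 0.1 0" --pt "0 0 0.1 0"

```text
clock: 19.67
tool_pos: [616.9, -7.3, 95.1]
eef_rot: [[-0.0, 1.0, 0.001], [1.0, 0.0, -0.0], [-0.0, 0.001, -1.0]]
wrist_force: [-2.6, 1.1, 5.2]
finger_gap: 59.7
gripper_force: 45.2
```

Contact is made: the wrist force turned from -4 to +5 N. Releasing and withdrawing.

move_arm --pt "0 0 0 0" --pt "0 0 0 0" --pt "0 0 0 0" --pt "0 0 0 0" --pt "0 0 0 0" --pt "0 0 0 0" --pt "0 0 0 0" --pt "0 0 0 0" --pt "0 0 0 0" --pt "0 0 0 0" --fingers -1

```text
clock: 20.5
tool_pos: [616.8, -7.3, 94.3]
eef_rot: [[0.0, 1.0, 0.0], [1.0, -0.0, -0.0], [-0.0, 0.0, -1.0]]
wrist_force: [0.9, -0.1, 0.2]
finger_gap: 85.3
gripper_force: 0.0
```

move_arm --pt "0 0 -1 0" --pt "0 0 -2.5 0" --pt "0 0 -5 0" --pt "0 0 -8 0" --pt "0 0 -11 0" --pt "0 0 -14 0" --pt "0 0 -16 0" --pt "0 0 -16 0" --pt "0 0 -16 0" --pt "0 0 -16 0"

```text
clock: 21.33
tool_pos: [616.4, -7.2, 253.7]
eef_rot: [[0.0, 1.0, -0.001], [1.0, -0.0, 0.0], [0.0, -0.001, -1.0]]
wrist_force: [0.1, -0.3, -1.0]
finger_gap: 85.3
gripper_force: 0.0
```

Run:
```python
from cell import manip, optics
import cv2
c=optics.camera("side");cv2.imwrite("pics/end.png",c["color"])
s=manip.read_state();print(s["clock"],s["tool_pos"],s["wrist_force"],s["finger_gap"])
```

```text
21.3833 [616.36051703  -7.21777427 253.25797238] [ 0.43166408  0.5529139  -1.02043878] 85.46194968076233
```

View pics/end.png

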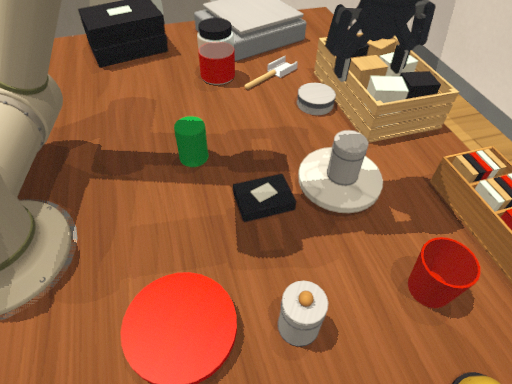

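The flat tin stands upright in the middle of the white stand (346,158), the knob tin stands on the counter (303,312), and the gripper is clear.

```bash
python3 -c "
from cell import manip
print(manip.sign_off())"
```

```text
the job is handed in; nothing more can be done
None
```

The heavier flat-lidded tin (about 3.8 N against 1.8 N) now stands upright near the middle of the white stand, the lighter knob tin is back on the counter, and the job is handed in (no verdict was returned); I carried the flat tin straight to the stand after weighing it, without setting it back on the counter first.

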